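# Load the type plate under the spring clip of a bakery's bag-date stamper

### The job

The square brass type plate lies loose in the channel of the bread-bag date stamper, short of the spring clip. Press the clip's long wing down with one fingertip and keep it down while the other fingertip pushes the plate along under the clip's raised foot, fully home against the end stop; then let the wing up so that the foot clamps the plate, and move clear. Push only: do not lift or tip the plate, and leave everything else on the counter where it is.

Things in the scene. Friction and masses are not known exactly. Their poses are not given: they have to be found in the camera images.
- bed: Date stamper, fixed: grey metal bed, x -100 to 90, y -44 to 90 mm. Origin: on the counter, in its underside; +x is the push direction, z up; turned differently each time. The deck under the plate is level, 25 mm above the counter, x -100 to 50, y -44 to 34 mm; beyond y = 34 the bed is 12 mm high. Rails 6 mm high along x (x -80 to 50) leave a channel 64 mm wide, centred on y = 0.
- stop (a point): Foot of the end stop, at deck height in mid channel: bed x = 50, y = 0, z = 25 mm. The stop is the upright face, towards -x, of a grey housing (bed x 50 to 90 mm, top 51 mm above the counter) that carries two black spools (to 66 mm).
- plate: Loose type plate: flat brass square 60 x 60 x 8 mm, three dark slots in its top, about 0.22 kg. Origin: centre of its underside, axes along its sides, z up. It starts on the deck in the channel, nearly square to it, +x edge leading, origin at bed x = -45 to -10 mm; fully home its origin is at bed x = 20 mm and its leading edge touches the end stop.
- rocker: Spring clip: one-piece steel rocker hinged along the bed's x axis at bed y = 42, z = 39 mm. Origin on the hinge at bed x = 0, axes as the bed's at joint 0. On its +y side the wing to press, a flat tread, bed x -94 to 40 mm, 38 mm wide; on the other an arm (bed x 25 to 40 mm) that crosses over the channel, its top never above 65 mm from the counter, with a foot at y = 0.
- foot (a point): Underside of the clip's foot, mid-length (bed x = 32.5, y = 0). At rest it is 1 mm above the deck, and the foot's blunt end at bed x = 25 mm bars the 8 mm thick plate, which cannot wedge it up; pressing the wing raises it.
- wing (a point): Point on top of the wing at bed x = -27 mm, 27 mm out from the hinge: bed y = 69 mm and 37 mm above the counter at rest, where the wing slopes up away from the hinge by 0.30 rad; at joint 0.30 the wing is level and this point is at y = 67 mm, 29 mm above the counter (4 mm above the deck). The wing can be pressed, and slid along, anywhere on its length with the same effect.
- clip (a joint): Turn of the spring clip, rad: 0 at rest (foot down), grows as the wing is pressed, hard stop 0.36. About 4 N at point wing starts it, 6.5 N holds it at 0.30. The foot rises about 42 mm per rad and clears the plate above 0.18; with the plate beneath and the wing free it rests on the plate at about 0.17.
- tape: Bystander: roll core of packing tape, a cardboard ring lying flat, 90 mm across, 25 mm high. Origin: centre of its underside.
- jar: Bystander: jam jar, 64 mm across, 85 mm high. Origin: centre of its underside.
- inkpad: Bystander: flat black ink-pad case, 75 x 55 x 18 mm. Origin: centre of its underside.
- tongs: Bystander: bread tongs of steel lying flat, 200 mm long, 13 mm high. Origin: centre of its underside.
- caketin: Bystander: round tin, 100 mm across, 70 mm high. Origin: centre of its underside.
- mug: Bystander: white mug, 80 mm across, 90 mm high. Origin: centre of its underside.
- tiebox: Bystander: small carton, 90 x 60 x 50 mm. Origin: centre of its underside.
Things that resemble listed ones, but are neither listed nor needed, are in the scene too. What is meant by the bed is not red, and is the larger of those in its own colour.

How it is judged:
On the way, in this order (a step that is already met when the one before it is completed fails the run):
1. a fingertip holds the clip's wing down while a fingertip pushes the plate in beneath the foot (contact force between the fingers and rocker above 1 N and contact force between the fingers and plate above 0.1 N and value of joint clip above 0.17 rad and x of plate in the frame of bed above 0 m), for 0.05 s.
2. the plate is fully home against the end stop with the wing still held down (contact force between the fingers and rocker above 1 N and value of joint clip above 0.17 rad and x of plate in the frame of bed above 0.017 m), for 0.1 s.
At the end, for the whole second after the job is handed in: The plate lies flat on the deck in the channel, its leading edge within 3 mm of the end stop, square to the channel and at rest; the wing is released and the clip's foot presses on the plate with more than 1 N (x of plate in the frame of bed between 0.017 and 0.022 m and y of plate in the frame of bed between -0.004 and 0.004 m and z of plate in the frame of bed between 0.022 and 0.028 m and angle between the x axis of plate and the x axis of bed, either way round below 0.08 rad and angle between plate's own z axis and vertical below 0.05 rad and value of joint clip between 0.12 and 0.21 rad and contact force between rocker and plate above 1 N and linear speed of plate below 0.01 m/s); the robot touches nothing.
It fails at once if the plate is lifted more than 8 mm off the deck (z of plate in the frame of bed above 0.033 m).
It fails at once if the plate is tipped more than 0.2 rad (angle between plate's own z axis and vertical above 0.2 rad).
It fails at once if another thing on the counter is moved more than 15 mm (distance of any of tape, jar, inkpad, tongs, caketin, mug, tiebox from where it was at the start of the episode above 0.015 m).
It also fails if it takes over 38 s, if anything falls off the work surface, if the arm or the gripper's body presses on something with over 40 N, if the wrist force passes 120 N, or if a joint passes its speed limit or range.

### The arm

A 6-joint arm with a two-finger parallel gripper is mounted at the origin on the work surface. World frame = base frame: x ahead of the robot, y to its left, z up, the work surface at z = 0. Lengths are in m, angles in rad, forces in N, time in s.
With the tool pointing down it reaches from about 0.25 to 0.775 m from the base axis. Payload 4 kg.
Tool frame: the origin (TCP) lies at the very end of the fingers, on their centre line; the grasp point (between the pads) lies 19 mm behind it (robot.hold_point_z is the distance from the TCP to the grasp point, in m); z points along the fingers, y is the line along which they close (so a half turn about z gives the same grasp; the last joint's range is limited). The gripper opens to 94 mm and grips with 3 to 60 N. Pads are 16 mm wide; open, the fingers measure 119 mm over their backs; the gripper's body (75 mm by 177 mm) begins 78 mm behind the grasp point.
Start: joints at [-1.274, 0.087, 1.371, -0, 1.684, -0.103], TCP at [0.214, -0.507, 0.206] pointing down, gripper open.
Joint ranges: [-3.1, 3.1], [-0.76, 2.03], [0.27, 2.55], [-1.08, 4.22], [0.17, 2.65], [-2.57, 2.57]. Speed limits (rad/s): [2.79, 2.79, 3.14, 3.14, 3.14, 3.14].

### API

Orientations are given as [roll, pitch, yaw] about the fixed x, y, z axes, in that order (R = Rz(yaw) Ry(pitch) Rx(roll)).
In Python, from bench import robot gives the robot as it stands.
- The arm moves only by the tool carry_out, never from a script. Its argument "steps" is a list of rows, each a list of 3 entries, a list of its own where there are three numbers: the shift along the tool's x, y, z in m, then the turn about the tool's z in units of 10 degrees (1.0 is 10 degrees), then the closure, from -1 (fully open) to 1 (shut). In form: [[[tx, ty, tz], roll, jaw], ...]. A call has 1 to 10 rows; each row is the pose to reach, as a shift and turn from the pose commanded when the call began, along the tool's axes at that moment; what a row does not reach only later rows make up. A row lasts 1/8 s, in which the tool goes at most 62.5 mm and 10.7 degrees, less where a joint would pass 70% of its speed; a pose out of reach is approached as far as the arm can. A call with a gripper value outside its range is refused whole. The fingers move at their own pace and stop on an object; the grip force is fixed at half the most. Time passes only in rows, so rows that repeat a pose let the fingers close. It gives the time, the measured TCP pose, the force, the opening and the grip force at its end, in the units of the state.
- robot.get_obs(): the state, without advancing time (a new reading comes with each control period).
- robot.snapshot(name): name is "scene" or "top" or "wrist"; returns a dict with "image" (420x560x3 uint8, red, green, blue), "z_map" (420x560 float32, m along the optical axis (not along the pixel's ray), 0 where there is no reading), "mtx" (3x3 intrinsics, pixels), "R" (3x3) and "t" (3): a world point X has camera coordinates R X + t. Camera axes: x right, y down, z forward; pixel columns grow to the right and rows downward; lengths in m; the calibration is good to about 2 mm. A picture is of the moment at which its call begins.
- robot.close_job(): hands the job in; it is judged then, once.
The state is a dict: "time": time; "joint_positions": joint angles; "qvel": joint speeds; "joint_torque": joint torques, N m; "tool_pos": TCP position; "ee_rot": TCP orientation; "wrist_force": force on the tool from outside, world axes, zero at the start; "wrist_torque": the same for the moment, N m; "width": finger opening in m; "finger_force": force on a finger pad.
Only numpy, scipy, OpenCV 4.12 (cv2) and the standard library are available. Lean on these libraries where they do the work, as an engineer would, in place of code of your own. Each camera call takes 0.05 s, during which the arm holds its last target. There are 200 camera calls.

## Working session

There is one attempt and no reset: what is moved stays moved. The work goes in short steps, Python scripts to look and compute and a tool call to move; the robot and the scene stay as the last step left them, time stands still between calls to the robot, and variables do not carry over. Pictures are saved under pics/ and viewed, at most 10 in all, crops included, and the job is handed in when it is done.

Besides the shell and the picture viewer there is one more tool, called after "Emit:" in YAML: its name, and indented under it one key for each argument. carry_out: Moves the arm, as the interface text tells. Its arguments: {"type":"object","properties":{"steps":{"type":"array","items":{"type":"array"}}},"required":["steps"]}

```bash
mkdir -p pics; ls; python3 - <<'E'
from bench import robot
import cv2
for n in ("top","scene"):
    s=robot.snapshot(n); cv2.imwrite(f"pics/{n}0.png",s["image"][:,:,::-1]); print(n,s["mtx"].round(1).tolist(),s["R"].round(3).tolist(),s["t"].round(3).tolist())
o=robot.get_obs(); print(o)
E
```

```text
pics
top [[413.8, 0.0, 272.3], [0.0, 413.8, 205.1], [0.0, 0.0, 1.0]] [[0.027, -1.0, 0.011], [-0.991, -0.028, -0.132], [0.132, -0.008, -0.991]] [0.012, 0.52, 1.08]
scene [[461.5, 0.0, 283.6], [0.0, 461.5, 221.1], [0.0, 0.0, 1.0]] [[0.53, 0.848, -0.001], [0.629, -0.394, -0.67], [-0.569, 0.355, -0.742]] [-0.31, -0.262, 1.74]
{'time': 0.1, 'joint_positions': array([-1.27412467e+00,  8.78647416e-02,  1.37208686e+00, -2.50043039e-06,
        1.68363781e+00, -1.03138004e-01]), 'qvel': array([ 0.00035686, -0.0030743 , -0.00403687, -0.00197289,  0.00101366,
        0.0017737 ]), 'joint_torque': array([ 2.01176634e-03, -3.41252446e+01, -3.03302658e+01,  7.19292462e-02,
        3.03967693e-02, -9.78966318e-05]), 'tool_pos': array([ 0.21391094, -0.50614909,  0.20443844]), 'ee_rot': array([-3.13960625e+00, -2.03104441e-04,  3.99809178e-01]), 'wrist_force': array([ 0.26225073, -0.15779839,  0.09023042]), 'wrist_torque': array([-0.00703299, -0.02916779,  0.00911526]), 'finger_force': 0.0, 'width': 0.0941598651847722}
```

View pics/top0.png

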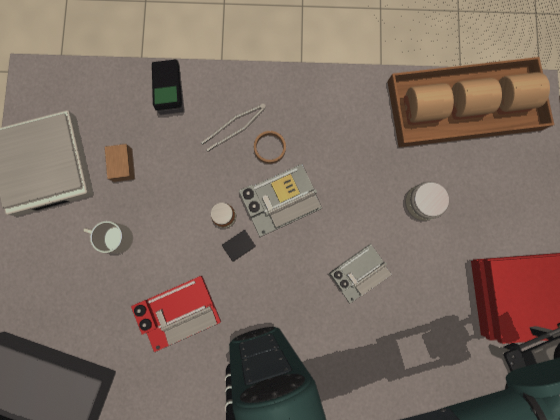

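View pics/scene0.png

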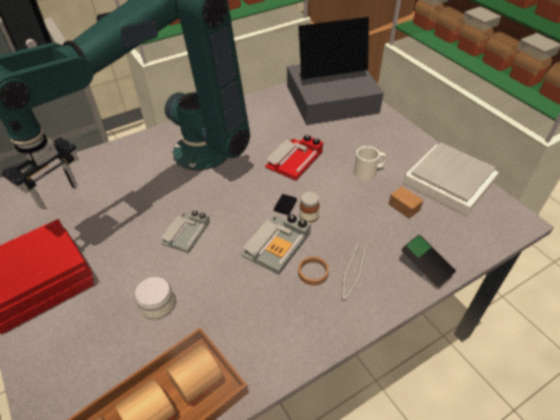

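Candidates in the top view are the red stamper (175,312), the small grey one (360,272) and the large grey one with the brass plate (280,200). By the description it is the large grey one, so I'll measure it and check it in a crop.

```bash
cat > h.py <<'E'
import numpy as np, cv2
from bench import robot
def ray(s,uv,z):
    "cast pixels onto plane world z"
    uv=np.asarray(uv,float).reshape(-1,2)
    d=(np.linalg.inv(s["mtx"])@np.c_[uv,np.ones(len(uv))].T).T@s["R"]
    c=-s["R"].T@s["t"]
    return c+d*((z-c[2])/d[:,2])[:,None]
def cloud(s):
    v,u=np.indices(s["z_map"].shape); Z=s["z_map"]
    P=np.stack([u,v,np.ones_like(u)],-1)@np.linalg.inv(s["mtx"]).T*Z[...,None]
    return (P-s["t"])@s["R"]
def brass(s):
    h=cv2.cvtColor(s["image"],cv2.COLOR_RGB2HSV)
    return cv2.inRange(h,(18,110,90),(32,255,255))
def biggest(m):
    return max(cv2.findContours(m,cv2.RETR_EXTERNAL,cv2.CHAIN_APPROX_NONE)[0],key=cv2.contourArea)
E
python3 - <<'E'
from h import *
s=robot.snapshot("top"); W=cloud(s)
cv2.imwrite("pics/crop0.png",cv2.resize(s["image"][155:245,215:335,::-1],None,fx=6,fy=6,interpolation=cv2.INTER_CUBIC))
m=brass(s); m[:150]=0;m[250:]=0
c=biggest(m); P=ray(s,c.reshape(-1,2),.033)[:,:2]*1000
print("plate",cv2.minAreaRect(P.astype(np.float32)))
z=W[...,2]; b=((z>.008)&(z<.09)).astype(np.uint8); b[:155]=0;b[245:]=0;b[:,:235]=0;b[:,335:]=0
c=biggest(b); w=W[b>0]
print("bed",cv2.minAreaRect((w[:,:2]*1000).astype(np.float32)), len(w))
# spools: dark & high
k=(z>.058)&(z<.075)&(b>0); print(k.sum(),W[k].mean(0))
print(np.histogram(w[:,2]*1000,bins=range(8,72,4)))
E
```

```text
plate ((567.6229248046875, -5.994167327880859), (59.27750778198242, 58.664913177490234), 27.00164222717285)
bed ((550.243408203125, 51.459503173828125), (213.93948364257812, 263.4314880371094), 29.848114013671875) 3708
156 [0.52784271 0.08371513 0.06093165]
(array([273, 248, 165, 340, 544, 436, 546, 375, 305,  67, 156,  56, 105,
        76,  14]), array([ 8, 12, 16, 20, 24, 28, 32, 36, 40, 44, 48, 52, 56, 60, 64, 68]))
```

View pics/crop0.png

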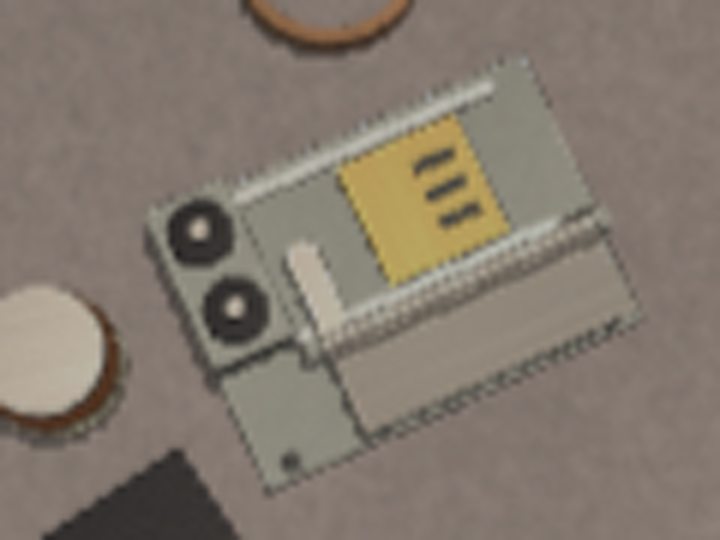

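The crop shows the large grey stamper: housing and spools at (215,265), brass plate (425,200), clip foot (310,260) and wing (480,340). The choice is confirmed. Next I'll fit the bed pose from known corners.

```bash
cat > fit.py <<'E'
from h import *
def rigid(B,P):
    a=np.asarray(B,float); b=np.asarray(P,float); ac,bc=a.mean(0),b.mean(0)
    A=(a-ac)@[1,1j]; C=(b-bc)@[1,1j]; th=np.angle((A.conj()*C).sum())
    R=np.array([[np.cos(th),-np.sin(th)],[np.sin(th),np.cos(th)]])
    t=bc-R@ac; return th,R,t,(a@R.T+t-b)
E
python3 - <<'E'
from fit import *
s=robot.snapshot("top")
px=[(525,62),(150,212),(270,493),(638,318)]
B=[(-100,-44,25),(90,-44,51),(90,90,12),(-100,90,12)]
P=[ray(s,np.array(p)/6+(215-.42,155-.42),b[2]/1000)[0,:2]*1000 for p,b in zip(px,B)]
th,R,t,r=rigid(np.array(B)[:,:2],P)
print("th",th,"t",t,"\n",r.round(1))
pl=np.array([567.6,-6.0]); print("plate bed",R.T@(pl-t), "ang",np.deg2rad(27)-th+np.pi/2)
for y in (0.,): print(t+R@[-90,33.5])
print(robot.get_obs()["tool_pos"])
E
```

```text
th 2.021602484057201 t [554.37827951  18.16325684] 
 [[ 3.1 -0.4]
 [-0.6  3.2]
 [-0.3  1.1]
 [-2.2 -3.9]]
plate bed [-27.50984319  -1.37309917] ang 0.020432740776164415
[563.4372747  -77.44105585]
[ 0.21397156 -0.50632811  0.20476623]
```

Emit:
carry_out:
  steps:
    - [[0.049, -0.027, 0], -0.93, -1]
    - [[0.098, -0.055, 0], -1.86, -0.5]
    - [[0.146, -0.082, 0], -2.79, -0.17]
    - [[0.195, -0.109, 0], -3.72, -0.17]
    - [[0.244, -0.137, 0], -4.65, -0.17]
    - [[0.293, -0.164, 0], -5.58, -0.17]
    - [[0.342, -0.191, 0.01], -6.5, -0.17]
    - [[0.39, -0.219, 0.02], -7.43, -0.17]
    - [[0.439, -0.246, 0.03], -8.36, -0.17]
    - [[0.488, -0.273, 0.05], -9.28, -0.17]

```text
time: 1.45
tool_pos: [0.5588, -0.0638, 0.156]
ee_rot: [3.14, 0.002, 2.025]
wrist_force: [-0.2, -0.2, -0.8]
width: 0.0548
finger_force: 0.0
```

Emit:
carry_out:
  steps:
    - [[0, 0, 0], 0, -0.17]
    - [[0, 0, 0], 0, -0.17]

```text
time: 1.7
tool_pos: [0.557, -0.0655, 0.1553]
ee_rot: [-3.14, 0.0, 2.019]
wrist_force: [0.1, -0.3, -0.6]
width: 0.0548
finger_force: 0.0
```

```bash
python3 - <<'E'
from h import *
s=robot.snapshot("wrist"); cv2.imwrite("pics/w1.png",s["image"][:,:,::-1])
o=robot.get_obs(); print(o["time"],o["tool_pos"],o["ee_rot"],o["width"],o["wrist_force"],o["joint_positions"])
E
```

```text
1.75 [ 0.55705352 -0.06613211  0.1558941 ] [-3.14144921e+00  8.04704109e-04  2.01784953e+00] 0.05490420146608338 [-0.57585832 -0.2011201   0.48255808] [-2.18780891e-01  1.26011682e-01  1.42643200e+00 -7.21545859e-04
  1.58876469e+00 -6.65847140e-01]
```

View pics/w1.png

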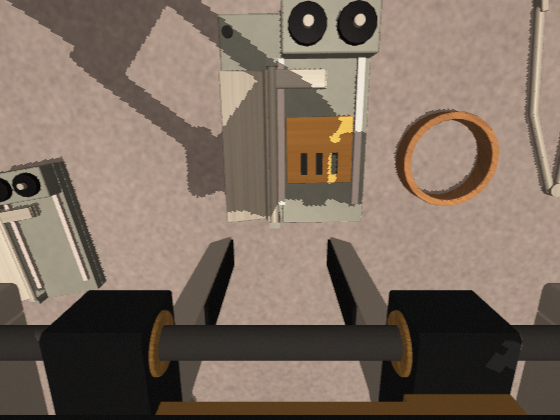

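The wrist view shows the stamper nearly aligned with the tool: plate at (320,150) in shadow, housing front edge at row 52, deck's rear-right corner at (361,222), and the wing at x 228–265.

```bash
python3 - <<'E'
from fit import *
s=robot.snapshot("wrist"); o=robot.get_obs(); 
h=cv2.cvtColor(s["image"],cv2.COLOR_RGB2HSV); m=cv2.inRange(h,(8,110,60),(32,255,255)); m[:,:275]=0;m[:,380:]=0;m[:100]=0;m[200:]=0
c=biggest(m); r=cv2.minAreaRect(ray(s,c.reshape(-1,2),.033)[:,:2].astype(np.float32)*1000); print("plate",r,cv2.boundingRect(c))
px=[(361,222),(379.5,52.5),(281,52.5)];B=[(-100,-44,25),(50,-44,51),(50,34,51)]
P=np.array([ray(s,p,b[2]/1000)[0,:2]*1000 for p,b in zip(px,B)])
th,R,t,res=rigid(np.array(B)[:2,:2],P[:2]); print("th",th,"t",t,res.round(1).tolist(), "housing corner bed",R.T@(P[2]-t))
print("plate bed",R.T@(np.array(r[0])-t),r[2]-np.rad2deg(th)%90)
print("tcp bed",R.T@(o["tool_pos"][:2]*1000-t),"yaw",o["ee_rot"][2])
for p,z in [((228,220),.04),((268,226),.039),((355,150),.033),((366,60),.031),((288,205),.031),((326,75),.035)]: print(p,(R.T@(ray(s,p,z)[0,:2]*1000-t)).round(1))
W=cloud(s)
for p in [(320,205),(320,150),(245,150),(235,215),(320,30)]: print(p,W[p[1],p[0]].round(4), (R.T@(W[p[1],p[0]][:2]*1000-t)).round(1))
E
```

```text
plate ((568.1978149414062, -7.632862091064453), (60.48466491699219, 60.1175537109375), 26.85382843017578) (286, 115, 68, 68)
th 2.0274469728509903 t [556.71583018  17.30349049] [[-0.2, 0.5], [0.2, -0.5]] housing corner bed [51.26127344 34.76876516]
plate bed [-27.44415163   0.69006926] 0.6896736992392363
tcp bed [-75.37530337  36.58016762] yaw 2.017296829002742
(228, 220) [-92.3  86.3]
(268, 226) [-99.1  48.5]
(355, 150) [-28.4 -32.5]
(366, 60) [ 48.1 -38.4]
(288, 205) [-80.6  29.1]
(326, 75) [35.9 -3.8]
(320, 205) [ 0.5956 -0.0558  0.0242] [-82.8  -2.7]
(320, 150) [ 0.5694 -0.0077  0.0332] [-28.   -0.4]
(245, 150) [ 0.5077 -0.0367  0.0383] [-26.9  67.8]
(235, 215) [ 0.524  -0.0961  0.0402] [-87.4  79.4]
(320, 30) [0.5235 0.0735 0.0604] [65.1  5. ]
```

Emit:
carry_out:
  steps:
    - [[0, 0.003, 0.04], -0.06, -0.17]
    - [[0, 0.003, 0.08], -0.06, -0.17]
    - [[0, 0.003, 0.105], -0.06, -0.17]
    - [[0, 0.003, 0.113], -0.06, -0.17]
    - [[0, 0.003, 0.113], -0.06, -0.17]

```text
time: 2.42
tool_pos: [0.5601, -0.0649, 0.0432]
ee_rot: [3.141, 0.001, 2.028]
wrist_force: [0.3, 0.2, 0.4]
width: 0.0552
finger_force: 0.0
```

Emit:
carry_out:
  steps:
    - [[0, 0, 0.003], 0, -0.17]
    - [[0, 0, 0.006], 0, -0.17]
    - [[0, 0, 0.009], 0, -0.17]
    - [[0, 0, 0.012], 0, -0.17]
    - [[0, 0, 0.012], 0, -0.17]
    - [[0, 0, 0.012], 0, -0.17]

```text
time: 3.18
tool_pos: [0.5612, -0.0638, 0.0322]
ee_rot: [3.139, 0.001, 2.03]
wrist_force: [-0.5, 2.5, 6.1]
width: 0.0545
finger_force: 3.0
```

```bash
python3 - <<'E'
from h import *
s=robot.snapshot("wrist"); cv2.imwrite("pics/w2.png",s["image"][:,:,::-1])
o=robot.get_obs(); print(o["time"],o["tool_pos"],o["ee_rot"],o["width"],o["wrist_force"])
s=robot.snapshot("wrist");W=cloud(s);t=np.array([556.7,17.3])/1000;a=2.027
R=np.array([[np.cos(a),-np.sin(a)],[np.sin(a),np.cos(a)]]);b=(W[...,:2]-t)@R*1000
for x,y0 in[(-20,55),(-20,62),(-20,69),(-20,75),(10,55),(10,75)]:
    k=(abs(b[...,0]-x)<6)&(abs(b[...,1]-y0)<3)&(W[...,2]>.01);print(x,y0,k.sum(),np.median(W[k][:,2]) if k.any() else None)
E
```

```text
3.225 [ 0.56123073 -0.0637818   0.03224988] [3.13907044e+00 1.51579834e-03 2.03017117e+00] 0.05486444187795516 [0.72776082 1.05270305 6.07235619]
-20 55 243 0.0314996151609041
-20 62 246 0.03271727578954896
-20 69 257 0.033868542355924514
-20 75 261 0.034925798381125944
10 55 276 0.031524319770482465
10 75 292 0.03480832486472822
```

View pics/w2.png

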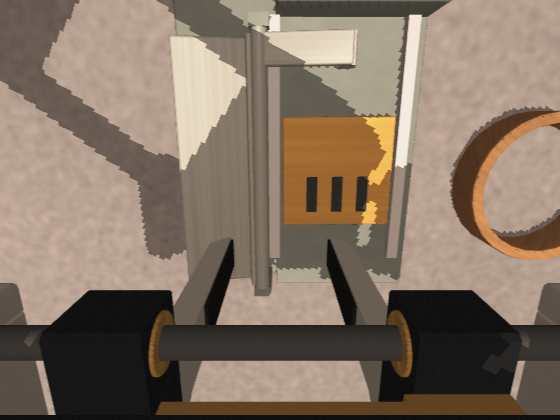

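The wing slopes about 0.17, so the joint is at about 0.13 and needs to go roughly 4.5 mm lower.

Emit:
carry_out:
  steps:
    - [[0, 0, 0.002], 0, -0.17]
    - [[0, 0, 0.0045], 0, -0.17]
    - [[0, 0, 0.0045], 0, -0.17]
    - [[0, 0, 0.0045], 0, -0.17]

```text
time: 3.78
tool_pos: [0.5625, -0.0632, 0.0291]
ee_rot: [3.136, 0.002, 2.03]
wrist_force: [0.0, 2.9, 10.4]
width: 0.0553
finger_force: 4.8
```

```bash
cat > chk.py <<'E'
from h import *
def chk():
    o=robot.get_obs(); print(o["time"],o["tool_pos"],o["ee_rot"],o["width"],o["wrist_force"])
    s=robot.snapshot("wrist");W=cloud(s);t=np.array([556.7,17.3])/1000;a=2.027
    R=np.array([[np.cos(a),-np.sin(a)],[np.sin(a),np.cos(a)]]);b=(W[...,:2]-t)@R*1000
    k=(abs(b[...,0]-15)<15)&(abs(b[...,1]-66)<11)&(W[...,2]>.01)
    f=np.polyfit(b[k][:,1],W[k][:,2]*1000,1); print("joint",.30-np.arctan(f[0]),"tcp bed",(o["tool_pos"][:2]-t)@R*1000)
    h=cv2.cvtColor(s["image"],cv2.COLOR_RGB2HSV); m=cv2.inRange(h,(8,110,60),(32,255,255))
    m[(abs(b[...,1])>36)|(b[...,0]<-90)|(b[...,0]>55)|(W[...,2]<.028)|(W[...,2]>.038)]=0
    P=((ray(s,biggest(m).reshape(-1,2),.033)[:,:2]-t)@R*1000).astype(np.float32)
    print("plate",cv2.minAreaRect(P),"extent",P.min(0),P.max(0))
    return s
E
python3 -c "
from chk import *
chk()"
```

```text
3.775 [ 0.56246241 -0.06318055  0.02913834] [3.13596694e+00 1.98851131e-03 2.03023338e+00] 0.05526266664698304 [ 0.04004782  2.89057945 10.36396417]
joint 0.30164383245588045 tcp bed [-74.78850677  30.28206262]
plate ((-27.35841941833496, 0.6191730499267578), (59.873260498046875, 59.81982421875), 0.7093762159347534) extent [-57.61729  -29.593155] [ 2.7588127 30.42526  ]
```

Emit:
carry_out:
  steps:
    - [[0.004, -0.003, 0], 0, -0.17]
    - [[0.008, -0.003, 0], 0, -0.17]
    - [[0.012, -0.003, 0], 0, -0.17]
    - [[0.016, -0.003, 0], 0, -0.17]
    - [[0.02, -0.003, 0], 0, -0.17]
    - [[0.024, -0.003, 0], 0, -0.17]
    - [[0.028, -0.003, 0], 0, -0.17]
    - [[0.032, -0.003, 0], 0, -0.17]
    - [[0.036, -0.003, 0], 0, -0.17]
    - [[0.04, -0.003, 0], 0, -0.17]

```text
time: 5.08
tool_pos: [0.5447, -0.0329, 0.0304]
ee_rot: [3.134, 0.012, 2.03]
wrist_force: [3.9, -7.3, 9.2]
width: 0.055
finger_force: 4.7
```

```bash
python3 -c "
from chk import *
cv2.imwrite('pics/w3.png',chk()['image'][:,:,::-1])"
```

```text
5.075 [ 0.54472927 -0.03290815  0.03036602] [3.13384638 0.0123351  2.02998459] 0.055012180544149095 [ 3.91287242 -7.26317814  9.18289931]
joint 0.24725782726586393 tcp bed [-39.79980989  32.86536062]
plate ((-0.41310691833496094, -0.25962257385253906), (60.00845718383789, 60.04549026489258), 87.94935607910156) extent [-30.937254 -30.750553] [29.078299 30.484959]
```

View pics/w3.png

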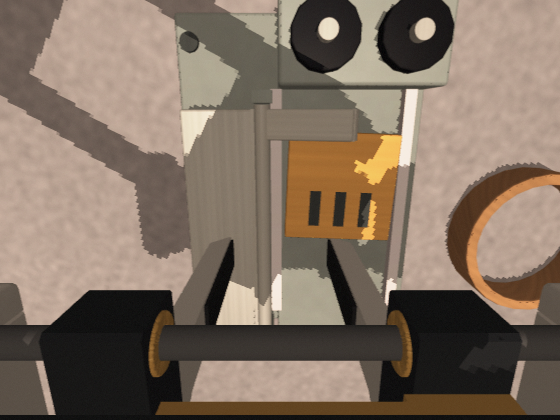

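The plate's leading edge is at x≈29.5, already under the foot arm (310,125), and the joint is at 0.25. I'll keep pushing.

Emit:
carry_out:
  steps:
    - [[0.003, 0, 0.001], 0, -0.17]
    - [[0.006, 0, 0.001], 0, -0.17]
    - [[0.009, 0, 0.001], 0, -0.17]
    - [[0.012, 0, 0.001], 0, -0.17]
    - [[0.015, 0, 0.001], 0, -0.17]
    - [[0.018, 0, 0.001], 0, -0.17]
    - [[0.02, 0, 0.001], 0, -0.17]
    - [[0.022, 0, 0.001], 0, -0.17]
    - [[0.024, 0, 0.001], 0, -0.17]
    - [[0.024, 0, 0.001], 0, -0.17]

```text
time: 6.38
tool_pos: [0.5357, -0.0132, 0.0298]
ee_rot: [3.132, 0.017, 2.029]
wrist_force: [6.1, -10.8, 6.9]
width: 0.0549
finger_force: 7.7
```

```bash
python3 -c "
from chk import *
chk()"
```

```text
6.375 [ 0.53565092 -0.01323626  0.02981502] [3.13216043 0.01685141 2.02899402] 0.05494179583155781 [  6.10992735 -10.78629122   6.91904692]
joint -0.26775460582656246 tcp bed [-18.14033048  32.34896753]
plate ((20.375802993774414, -0.43573951721191406), (60.01160430908203, 59.63423156738281), 89.15030670166016) extent [ -9.735046 -30.682491] [49.760365 29.936249]
```

Emit:
carry_out:
  steps:
    - [[0.003, 0, 0], 0, -0.17]
    - [[0.003, 0, 0], 0, -0.17]
    - [[0.003, 0, 0], 0, -0.17]

```text
time: 6.8
tool_pos: [0.5358, -0.012, 0.0302]
ee_rot: [3.13, 0.021, 2.028]
wrist_force: [9.1, -13.3, 6.2]
width: 0.0549
finger_force: 10.3
```

```bash
sed -i 's/-15)<15)/-31)<7)/;s/-66)<11)/-66)<9)/' chk.py; python3 -c "
from chk import *
cv2.imwrite('pics/w4.png',chk()['image'][:,:,::-1])"
```

```text
6.8 [ 0.53584289 -0.01201551  0.03023406] [3.13015549 0.02053764 2.02773255] 0.054893411983584404 [  9.07244863 -13.27668661   6.2294998 ]
joint 0.2594576617506851 tcp bed [-17.1289926   31.63883532]
plate ((20.38981056213379, -1.028116226196289), (59.6019287109375, 58.64818572998047), 89.88053131103516) extent [ -8.994887 -30.857973] [49.652863 28.76705 ]
```

View pics/w4.png

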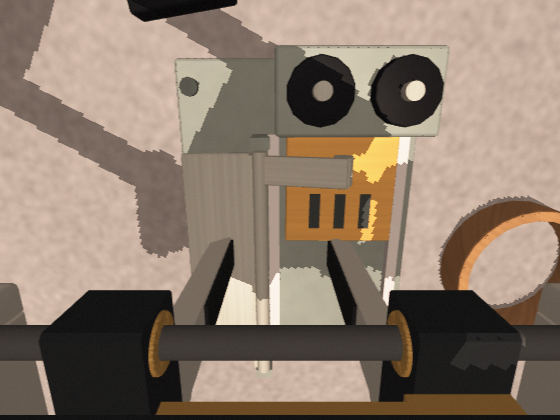

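The plate is flush against the housing (row 137) under the foot (310,172), the joint is at 0.26, and the push force has risen, so it is home. Next I back off and lift.

Emit:
carry_out:
  steps:
    - [[-0.006, 0, 0], 0, -0.17]
    - [[-0.012, 0, 0], 0, -0.17]
    - [[-0.018, 0, 0], 0, -0.17]
    - [[-0.018, 0, -0.006], 0, -0.17]
    - [[-0.018, 0, -0.012], 0, -0.17]
    - [[-0.018, 0, -0.03], 0, -0.17]
    - [[-0.018, 0, -0.06], 0, -0.17]
    - [[-0.018, 0, -0.09], 0, -0.17]
    - [[-0.018, 0, -0.12], 0, -0.17]
    - [[-0.018, 0, -0.12], 0, -0.17]

```text
time: 8.1
tool_pos: [0.5376, -0.0218, 0.1486]
ee_rot: [3.136, 0.004, 2.03]
wrist_force: [-0.6, -0.2, -1.3]
width: 0.0549
finger_force: 0.0
```

```bash
python3 -c "
from chk import *
cv2.imwrite('pics/w5.png',chk()['image'][:,:,::-1])"
```

```text
8.1 [ 0.53762456 -0.02177076  0.14859571] [3.13585954 0.00430566 2.02983001] 0.05494400884148466 [-0.55593247 -0.18363743 -1.300405  ]
joint 0.15936872261626076 tcp bed [-26.67149428  34.33697984]
plate ((20.717281341552734, -1.0974578857421875), (59.447784423828125, 59.43375015258789), 0.09218715876340866) extent [ -9.000847 -30.799532] [50.48691 28.60699]
```

View pics/w5.png

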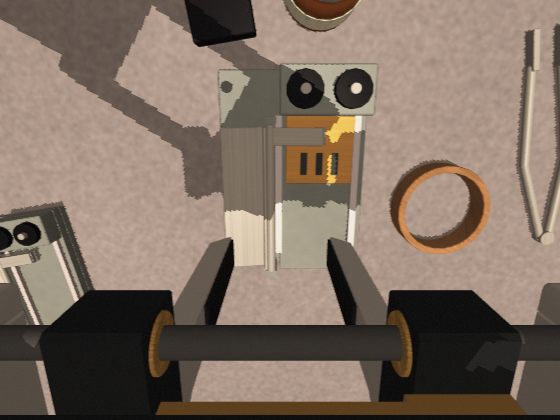

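The plate sits home against the housing and square at (320,150). The foot is on it with the joint at about 0.16, and the gripper is clear.

```bash
python3 -c "
from bench import robot
print(robot.close_job())"
```

```text
the job is handed in; nothing more can be done
None
```

The job is handed in, with no verdict returned: my last measurement had the plate home (bed x ≈ 20.7 mm) and square, with the clip resting on it at about 0.16 rad, and the arm was clear after about 8 s.

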